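# Make up two hardness-test kits

### The arm

A 6-joint arm with a two-finger parallel gripper is mounted at the origin on a cart in front of the work surface, level with it; the furniture and walls round the work are solid. World frame = base frame: x ahead of the robot, y to its left, z up, the work surface at z = 0. Lengths are in m, angles in rad, forces in N, time in s.
With the tool pointing down it reaches from about 0.425 to 0.925 m from the base axis. Payload 12.5 kg.
Tool frame: the origin (TCP) lies at the very end of the fingers, on their centre line; the grasp point (between the pads) lies r.hold_point_z behind it (r.hold_point_z is the distance from the TCP to the grasp point, in m); z points along the fingers, y is the line along which they close (so a half turn about z gives the same grasp; the last joint's range is limited). The gripper opens to 85 mm and grips with 20 to 120 N. Pads are 22 mm wide; open, the fingers measure 114 mm over their backs; the gripper's body (76 mm by 85 mm) begins 54 mm behind the grasp point. The pads swing forward as they close: fully open they stand 13 mm farther back than shut.
Start: joints at [1.123, 0.491, 1.559, -0, 1.092, -0.106], TCP at [0.209, 0.589, 0.231] pointing down, gripper open.
Joint ranges: [-3.1, 3.1], [-0.84, 2.19], [0.05, 2.79], [-1.13, 4.28], [0.06, 2.93], [-2.69, 2.69]. Speed limits (rad/s): [2.22, 2.22, 2.79, 3.14, 3.14, 3.14].

### API

Orientations are given as a 3x3 rotation matrix whose columns are the frame's x, y, z axes.
In Python, from cell import r gives the robot as it stands. The module is installed in compiled form; this text tells all that it offers.
- The arm moves only by the tool step_arm, never from a script. Its argument "deltas" is a list that holds one entry, the list of rows, each a list of 5 numbers: the shift along the tool's x, y, z in m, then the turn about the tool's z in rad, then the opening in per cent of the stroke, from 0 (shut) to 100 (fully open). In form: [[[dx, dy, dz, turn, gripper], ...]]. A call has 1 to 5 rows; each row shifts and turns the commanded pose from where the row before left it, along the tool's axes as they then stand; what a row does not reach is not made up. A row lasts 1/8 s, in which the tool goes at most 62.5 mm and 10.7 degrees, less where a joint would pass 70% of its speed; a pose out of reach is approached as far as the arm can. A call is refused whole if a number of a shift passes 0.0625 or a number of a turn 0.188, either way. A call with a gripper value outside its range is refused whole. The fingers move at their own pace and stop on an object; the grip force is fixed at half the most. Time passes only in rows, so rows that do not move let the fingers close. It gives the time, the measured TCP pose, the force, the opening and the grip force at its end, in the units of the state.
- r.state(): the state, without advancing time (a new reading comes with each control period).
- r.capture(name): name is "scene" or "top" or "wrist"; returns a dict with "image" (384x512x3 uint8, red, green, blue), "vfov" (degrees; the focal length in pixels is half the picture's height over the tangent of half this angle, whatever the lens; pixels are square), "cx", "cy" (the principal point, pixels), "R" (3x3) and "t" (3): a world point X has camera coordinates R X + t. Camera axes: x right, y down, z forward; pixel columns grow to the right and rows downward; lengths in m; the calibration is good to about 2 mm. A picture is of the moment at which its call begins. There is no depth.
- r.finish_job(): hands the job in; it is judged then, once.
The state is a dict: "time": time; "joints": joint angles; "joint_velocities": joint speeds; "effort": joint torques, N m; "position": TCP position; "tcp_rot": TCP orientation; "force": force on the tool from outside, world axes, zero at the start; "wrist_torque": the same for the moment, N m; "finger_gap": finger opening in m; "finger_force": force on a finger pad.
Only numpy, scipy, OpenCV 4.12 (cv2) and the standard library are available. Lean on these libraries where they do the work, as an engineer would, in place of code of your own. Each camera call takes 0.05 s, during which the arm holds its last target. There are 200 camera calls.

### The job

Make up the two test kits in the wooden trays. Round-bar kit in the tray with two compartments: the V anvil in the large compartment and the plain rod sample in the narrow one; bush kit in the tray with three compartments: the spot anvil in the large compartment, the flanged bush in the middle one and the red-capped tube in the narrow one. Stand every piece upright on the floor of its compartment, lifting the pieces on the ledge freely up over its front rail without forcing them against it, and leave the gear and the loupe where they are.

Things in the scene. Friction and masses are not known exactly. Their poses are not given: they have to be found in the camera images.
- tray_two: Shallow felt-lined wooden tray with two compartments, 80 (x) x 128 (y) x 12 mm. Fixed, yaw up to 12 deg. Origin: centre of underside; x across (away from robot), y along (left), z up. Floor at z 4 mm, outer walls 12 mm high, 5 thick, dividers 11 high, 4 thick. Inside sizes x by y, on x = 0: large 70 x 70 mm, centre y +24; narrow 70 x 44, centre y -37. The two trays may change places.
- tray_three: Shallow felt-lined wooden tray with three compartments, 80 (x) x 186 (y) x 12 mm. Fixed, yaw up to 12 deg. Origin: centre of underside; x across (away from robot), y along (left), z up. Floor at z 4 mm, outer walls 12 mm high, 5 thick, dividers 11 high, 4 thick. Inside sizes x by y, on x = 0: large 70 x 70 mm, centre y +53; middle 70 x 54, centre y -13; narrow 70 x 44, centre y -66.
- ledge: Low blue metal ledge, open above, 84 (x) x 290 (y) mm, fixed, yaw up to 5 deg. Origin: centre of underside; x to its back, y along, z up. Three pieces stand on its surface (z 24 mm) near x 0, y -88, 0 and +88 mm, in any order. A 6 mm round rail runs along the front at x -37, its top at z 45 (21 mm over the surface); back plate at x +42, 50 mm high.
- v_anvil_mid (a point): V anvil: black, round flange of 41 mm diameter (16 to 33 mm above its foot) on a 22 mm round stem, V notch on top between two jaws along its y, 28 mm wide along its x. 47 mm tall, 0.22 kg, standing on the bench on its stem. This point: on its axis, 23.5 mm above the foot, z up. Grip across the flange.
- spot_anvil_mid (a point): Spot anvil: grey steel, round flange of 39 mm diameter from 16 mm above its foot, on a 20 mm round stem, blunt cone on top; 40 mm tall, 0.16 kg, standing on the bench on its stem. May change places with the V anvil. This point: on its axis, 20 mm above the foot, z up. Grip across the flange.
- rod_sample_mid (a point): Rod sample: plain grey turned steel rod, 18 mm diameter, 42 mm tall, 0.09 kg, standing on the ledge. This point is its centre, 21 mm above its foot, z up.
- bush_sample_mid (a point): Flanged bush: grey steel, 25 mm tall, wide flange of 31 mm diameter at the foot and a slimmer barrel of about 24 mm above it, bored from the top, 0.09 kg, standing on the ledge. This point is on its axis 12.5 mm above its foot, z up.
- indenter_tube_mid (a point): Indenter tube: white tube of 22 mm diameter with a red ribbed cap of 24 mm diameter over its upper 18 mm, 60 mm tall, 0.03 kg, standing on the ledge. This point is its centre, 30 mm above its foot, z up.
- gear_sample_mid (a point): Gear sample, 45 mm diameter, 17 mm high with its hub, lying on the bench near the trays; to be left alone. This point is on its axis 5 mm above the bench.
- loupe_mid (a point): Black stand loupe, 39 mm diameter, 32 mm tall, on the bench near the trays; to be left alone. This point is its centre, 16 mm above the bench.

How it is judged:
At the end, for the whole second after the job is handed in: All five pieces stand upright (within 0.1 rad) and at rest, each wholly inside its named compartment and on its floor (height within 4 mm); the gear and the loupe are within 20 mm of where they were (x of v_anvil_mid in the frame of tray_two between -0.032 and 0.032 m and y of v_anvil_mid in the frame of tray_two between -0.008 and 0.056 m and z of v_anvil_mid in the frame of tray_two between 0.0235 and 0.0315 m and angle between each of v_anvil_mid, rod_sample_mid, spot_anvil_mid, bush_sample_mid, indenter_tube_mid's own z axis and vertical below 0.1 rad and linear speed of each of v_anvil, rod_sample, spot_anvil, bush_sample, indenter_tube below 0.02 m/s and x of rod_sample_mid in the frame of tray_two between -0.032 and 0.032 m and y of rod_sample_mid in the frame of tray_two between -0.056 and -0.018 m and z of rod_sample_mid in the frame of tray_two between 0.021 and 0.029 m and x of spot_anvil_mid in the frame of tray_three between -0.032 and 0.032 m and y of spot_anvil_mid in the frame of tray_three between 0.021 and 0.085 m and z of spot_anvil_mid in the frame of tray_three between 0.02 and 0.028 m and x of bush_sample_mid in the frame of tray_three between -0.032 and 0.032 m and y of bush_sample_mid in the frame of tray_three between -0.037 and 0.011 m and z of bush_sample_mid in the frame of tray_three between 0.0125 and 0.0205 m and x of indenter_tube_mid in the frame of tray_three between -0.032 and 0.032 m and y of indenter_tube_mid in the frame of tray_three between -0.085 and -0.047 m and z of indenter_tube_mid in the frame of tray_three between 0.03 and 0.038 m and distance of each of gear_sample_mid, loupe_mid from where it was at the start of the episode below 0.02 m); the robot touches nothing.
It fails at once if the gear is disturbed (moved more than 20 mm) (distance of gear_sample_mid from where it was at the start of the episode above 0.02 m).
It fails at once if the loupe is disturbed (moved more than 20 mm) (distance of loupe_mid from where it was at the start of the episode above 0.02 m).
It fails at once if the rod is forced against the ledge or its rail (over 25 N) instead of being lifted freely over it (contact force between rod_sample and ledge above 25 N).
It fails at once if the bush is forced against the ledge or its rail (over 25 N) instead of being lifted freely over it (contact force between bush_sample and ledge above 25 N).
It fails at once if the tube is forced against the ledge or its rail (over 25 N) instead of being lifted freely over it (contact force between indenter_tube and ledge above 25 N).
It also fails if it takes over 120 s, if anything falls off the work surface, if the arm or the gripper's body presses on something with over 40 N, if the wrist force passes 120 N, or if a joint passes its speed limit or range.

## Working session

There is one attempt and no reset: what is moved stays moved. The work goes in short steps, Python scripts to look and compute and a tool call to move; the robot and the scene stay as the last step left them, time stands still between calls to the robot, and variables do not carry over. Pictures are saved under pics/ and viewed, at most 14 in all, crops included, and the job is handed in when it is done.

Besides the shell and the picture viewer there is one more tool, called after "Request:" as name(argument=value, ...) on one line, values as JSON. step_arm: Moves the arm, as the interface text tells. Its arguments: {"type":"object","properties":{"deltas":{"type":"array","items":{"type":"array","items":{"type":"array","items":{"type":"number"}}}}},"required":["deltas"]}

```bash
mkdir -p pics; python3 - <<'E'
from cell import r
import cv2,numpy as np
s=r.state();print(s['time'],s['position'],s['tcp_rot'],s['finger_gap'],r.hold_point_z)
for n in ['scene','top']:
    c=r.capture(n);cv2.imwrite(f'pics/{n}0.png',cv2.resize(c['image'][:,:,::-1],(800,600),interpolation=cv2.INTER_CUBIC))
    print(n,c['vfov'],c['cx'],c['cy'],(-c['R'].T@c['t']).round(3),c['R'].round(3).tolist())
E
```

```text
0.0 [0.20935915 0.58863309 0.23073708] [[-9.42134951e-01  3.35233470e-01 -5.04067777e-04]
 [ 3.35233820e-01  9.42134430e-01 -1.00087547e-03]
 [ 1.39372650e-04 -1.11194033e-03 -9.99999372e-01]] 0.08524402202018125 0.0187
scene 42.2572471754193 263.88677690937465 196.64166126664938 [-0.104 -0.626  0.92 ] [[0.718, -0.696, 0.007], [-0.466, -0.489, -0.737], [0.517, 0.526, -0.675]]
top 45.72012636621106 254.87831943379447 194.2275970420756 [0.419 0.034 1.318] [[-0.0, -1.0, 0.019], [-0.995, -0.002, -0.102], [0.102, -0.019, -0.995]]
```

View pics/scene0.png

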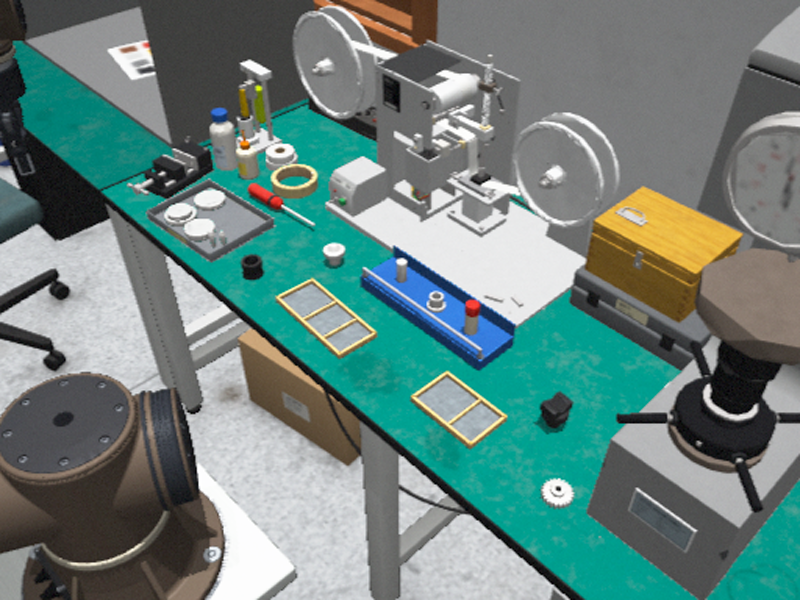

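View pics/top0.png

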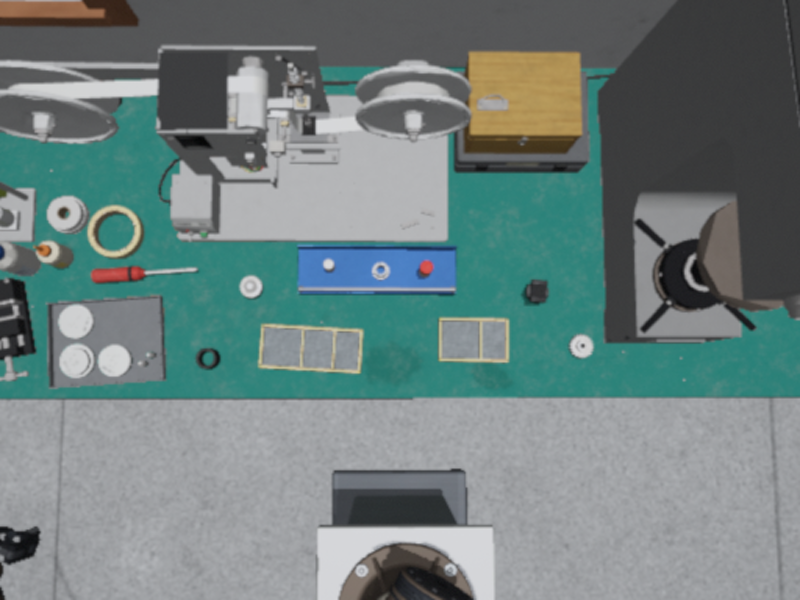

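The scene and top pictures show the following, in 800x600 top pixels:
- **Anvils:** spot anvil at (251,287), V anvil at (537,291).
- **Ledge:** rod at (328,265), bush at (380,270), tube at (427,267).
- **Trays:** three-compartment at (311,348), two-compartment at (474,340).
- **Leave alone:** loupe at (208,358), gear at (581,346).

```bash
cat > h.py <<'E'
import numpy as np,cv2
from cell import r
def f(c): return c['image'].shape[0]/2/np.tan(np.radians(c['vfov'])/2)
def ray(c,p,z):
    d=c['R'].T@np.array([(p[0]-c['cx'])/f(c),(p[1]-c['cy'])/f(c),1.]);o=-c['R'].T@c['t']
    return (o+d*(z-o[2])/d[2])
def proj(c,X):
    q=c['R']@np.asarray(X)+c['t'];return np.array([c['cx'],c['cy']])+f(c)*q[:2]/q[2]
def blobs(m,amin=20):
    n,l,s,ce=cv2.connectedComponentsWithStats(m.astype(np.uint8),connectivity=8)
    return [(s[i,4],ce[i],s[i,:4],l==i) for i in range(1,n) if s[i,4]>=amin]
E
python3 - <<'E'
from h import *
c=r.capture('top');im=c['image'];hsv=cv2.cvtColor(im,cv2.COLOR_RGB2HSV)
H,S,V=[hsv[...,i].astype(int) for i in range(3)]
k=1/1.5625
def roi(x0,y0,x1,y1):
    m=np.zeros(H.shape,bool);m[int(y0*k):int(y1*k),int(x0*k):int(x1*k)]=1;return m
# trays
notgreen=~((H>70)&(H<95)&(S>100))
for n,R_ in [('three',roi(245,315,380,385)),('two',roi(430,308,520,372)) ]:
    b=max(blobs(notgreen&R_),key=lambda b:b[0])
    pts=np.argwhere(b[3])[:,::-1]
    W=np.array([ray(c,p,0.012)[:2] for p in pts])*1000
    rc=cv2.minAreaRect(W.astype(np.float32));print(n,b[0],rc)
blue=(H>100)&(H<125)&(S>150)
b=max(blobs(blue&roi(280,230,480,310)),key=lambda b:b[0]);W=np.array([ray(c,p,0.024)[:2] for p in np.argwhere(b[3])[:,::-1]])*1000
print('ledge',b[0],cv2.minAreaRect(W.astype(np.float32)))
for n,R_,z,m in [('rod',roi(315,255,342,280),.066,~blue),('bush',roi(365,255,395,282),.045,~blue),('tube',roi(415,255,440,282),.084,(S>150)&((H<10)|(H>170))),
  ('spot',roi(235,270,268,303),.025,notgreen),('V',roi(520,275,556,308),.033,notgreen),('gear',roi(565,330,600,362),.008,notgreen),('loupe',roi(190,342,225,375),.03,notgreen)]:
    bs=blobs(m&R_,10);b=max(bs,key=lambda b:b[0]);print(n,b[0],b[2],b[1].round(1),ray(c,b[1],z).round(4))
E
```

```text
three 1981 ((471.17401123046875, 170.40249633789062), (190.70445251464844, 85.02281951904297), 86.87062072753906)
two 1345 ((486.7587585449219, -128.10748291015625), (130.0529022216797, 83.68476104736328), 89.65925598144531)
ledge 2217 ((623.5706176757812, 48.85957336425781), (72.61715698242188, 287.8396911621094), 0.12583045661449432)
rod 78 [206 164   9  11] [210.  169.1] [0.6178 0.1346 0.066 ]
bush 150 [237 166  14  14] [243.4 172.8] [0.6108 0.0422 0.045 ]
tube 38 [269 168   7   7] [272.2 171. ] [ 0.6101 -0.0372  0.084 ]
spot 193 [153 176  16  15] [160.3 183. ] [0.5837 0.2789 0.025 ]
V 175 [336 179  15  15] [343.6 186.1] [ 0.5751 -0.2437  0.033 ]
gear 212 [364 213  16  17] [371.7 221.1] [ 0.4764 -0.3287  0.008 ]
loupe 96 [125 223  15  13] [132.  228.9] [0.453  0.3546 0.03  ]
```

Request:
step_arm(deltas=[[[0,0,0,-0.171,100],[0,0,0,-0.171,100],[-0.0375,-0.031,0,0,100],[-0.0375,-0.031,0,0,100],[-0.0375,-0.031,0,0,100]]])

```text
time: 0.78
position: [0.3229, 0.4949, 0.2312]
tcp_rot: [[-1.0, -0.001, -0.0], [-0.001, 1.0, -0.0], [0.0, -0.0, -1.0]]
force: [-0.0, -0.4, 0.2]
finger_gap: 0.0854
finger_force: 0.0
```

Request:
step_arm(deltas=[[[-0.0375,-0.031,0,0,100],[-0.0375,-0.031,0,0,100],[-0.0375,-0.031,0,0,100],[-0.0375,-0.031,0,0,100],[-0.0375,-0.031,0,0,100]]])

```text
time: 1.4
position: [0.5106, 0.3398, 0.2312]
tcp_rot: [[-1.0, -0.0, -0.0], [-0.0, 1.0, -0.0], [0.0, -0.0, -1.0]]
force: [0.6, -0.1, -0.4]
finger_gap: 0.0857
finger_force: 0.0
```

Request:
step_arm(deltas=[[[-0.0375,-0.031,0,0,100],[-0.0375,-0.031,0,0,100],[0,0,0,0,100],[0,0,0,0,100]]])

```text
time: 1.9
position: [0.5842, 0.279, 0.231]
tcp_rot: [[-1.0, 0.0, -0.001], [0.0, 1.0, -0.0], [0.001, -0.0, -1.0]]
force: [-0.2, 0.8, -0.1]
finger_gap: 0.0853
finger_force: 0.0
```

```bash
python3 - <<'E'
from h import *
c=r.capture('wrist');cv2.imwrite('pics/w1.png',c['image'][:,:,::-1])
print(c['vfov'],c['cx'],c['cy'],(-c['R'].T@c['t']).round(3),c['R'].round(3).tolist())
for n,p in dict(spot=[.5837,.2789,.028],rod=[.6178,.1346,.066],three=[.471,.170,.012]).items(): print(n,proj(c,p))
s=r.state();print(s['time'],s['position'],s['tcp_rot'].round(4).tolist())
E
```

```text
58.02512500945375 257.6986040746258 184.2328880791964 [0.499 0.279 0.374] [[-0.001, 1.0, -0.0], [0.945, 0.001, 0.327], [0.327, 0.0, -0.945]]
spot [257.36217329 151.67582878]
rod [105.97623089 195.90022329]
three [144.30278164  33.319839  ]
1.95 [0.58384481 0.27942586 0.23112458] [[-1.0, -0.0007, -0.0006], [-0.0007, 1.0, 0.0], [0.0006, 0.0, -1.0]]
```

View pics/w1.png

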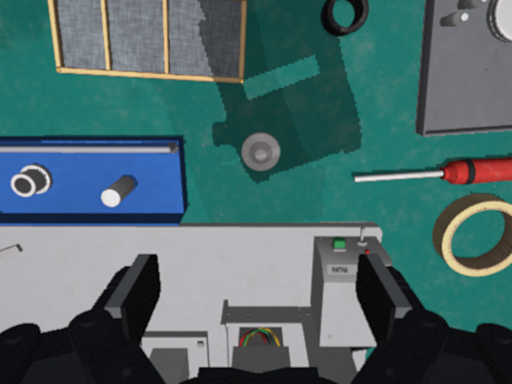

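The wrist view shows the spot anvil at about (261,151), 4 px right of the prediction. The rod top is near (111,198), the bush near (25,185), and tray three's right and lower edges are in view.

```bash
python3 - <<'E'
from h import *
c=r.capture('wrist');g=cv2.medianBlur(cv2.cvtColor(c['image'],cv2.COLOR_RGB2GRAY),3)
hsv=cv2.cvtColor(c['image'],cv2.COLOR_RGB2HSV)
H,S,V=[hsv[...,i].astype(int) for i in range(3)]
def box(x0,y0,x1,y1):
    m=np.zeros(H.shape,bool);m[y0:y1,x0:x1]=1;return m
for n,m,z in [('spot',box(235,125,290,178)&(S<90),.026),('rodtop',box(95,170,142,212)&(V>190)&(S<60),.066)]:
    b=max(blobs(m),key=lambda b:b[0]);cn=cv2.findContours(b[3].astype(np.uint8),0,1)[0]
    (x,y),rad=cv2.minEnclosingCircle(max(cn,key=len))
    P=ray(c,(x,y),z);print(n,b[0],(x,y),rad,'centroid',ray(c,b[1],z).round(4),P.round(4),'dia',2*rad/f(c)*np.linalg.norm(P+c['R'].T@c['t']))
# tray three wood mask corners
w=(H>12)&(H<28)&(S>80)&(V>120)&box(30,0,260,95)
b=max(blobs(w),key=lambda b:b[0]);p=np.argwhere(b[3])[:,::-1]
bl=p[np.argmax(p[:,1]-p[:,0])];br=p[np.argmax(p[:,1]+p[:,0])]
print(bl,br,ray(c,bl,.012),ray(c,br,.012))
E
```

```text
spot 1248 (259.8414611816406, 151.15853881835938) 20.02938461303711 centroid [0.5835 0.282  0.026 ] [0.5834 0.2819 0.026 ] dia 0.04149887145532549
rodtop 247 (109.5, 198.0) 9.60478687286377 centroid [0.6197 0.1382 0.066 ] [0.6199 0.1381 0.066 ] dia 0.01999528644872722
[56 70] [242  82] [0.50456723 0.07897445 0.012     ] [0.51566218 0.26379786 0.012     ]
```

Request:
step_arm(deltas=[[[0,0.0025,0.05,0,100],[0,0,0.06,0,100],[0,0,0.05,0,100],[0,0,0.04,0,100],[0,0,0.02,0,100]]])

```text
time: 2.62
position: [0.5833, 0.2821, 0.0095]
tcp_rot: [[-1.0, -0.002, -0.002], [-0.002, 1.0, -0.001], [0.002, -0.001, -1.0]]
force: [0.8, -0.9, 0.1]
finger_gap: 0.0857
finger_force: 0.0
```

Request:
step_arm(deltas=[[[0,0,0,0,30],[0,0,0,0,30],[0,0,0,0,30],[0,0,0,0,30],[0,0,0,0,30]]])

```text
time: 3.25
position: [0.5854, 0.2819, 0.0136]
tcp_rot: [[-1.0, -0.0, 0.003], [-0.0, 1.0, 0.001], [-0.003, 0.001, -1.0]]
force: [-0.9, 0.4, 7.9]
finger_gap: 0.0348
finger_force: 59.0
```

```bash
python3 - <<'E'
from h import *
s=r.state();print(s['position'],s['finger_gap'],s['finger_force'],s['force'])
c=r.capture('wrist');a=c['image'][180:384,130:390,::-1]
d=r.capture('scene');x,y=proj(d,[.583,.282,.03]).astype(int);b=d['image'][y-50:y+50,x-64:x+64,::-1]
print(x,y)
cv2.imwrite('pics/w2.png',np.hstack([cv2.resize(a,(400,314)),cv2.resize(b,(400,314),interpolation=cv2.INTER_CUBIC)]))
E
```

```text
[0.58540891 0.28192285 0.01358582] 0.03476511886258483 59.04376098595094 [-0.92201761  0.40685462  7.87003266]
213 159
```

View pics/w2.png

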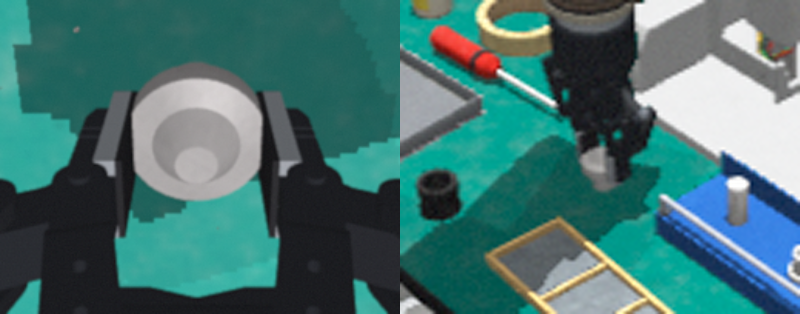

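The anvil is between the pads but seems to sit towards the robot side. I'll compare it with the projected TCP.

```bash
python3 - <<'E'
from h import *
c=r.capture('wrist');s=r.state()
for h in (0,.0187,.026,.04):
  for dx in (-.011,0,.011): print(h,dx,proj(c,s['position']+[dx,0,h]).round(0))
hsv=cv2.cvtColor(c['image'],cv2.COLOR_RGB2HSV);m=np.zeros((384,512),bool);m[215:315,213:303]=1
m&=(hsv[...,1]<50)&(hsv[...,2]>90)
b=max(blobs(m),key=lambda b:b[0]);print(b[2],b[1])
for z in(.026,.03,.034): print(z,ray(c,(b[2][0]+b[2][2]/2,b[2][1]),z).round(4),ray(c,(b[2][0]+b[2][2]/2,b[2][1]+b[2][3]),z).round(4),ray(c,(b[2][0],b[1][1]),z).round(4),ray(c,(b[2][0]+b[2][2],b[1][1]),z).round(4))
E
```

```text
0 -0.011 [257. 234.]
0 0 [257. 255.]
0 0.011 [257. 275.]
0.0187 -0.011 [257. 256.]
0.0187 0 [257. 278.]
0.0187 0.011 [257. 300.]
0.026 -0.011 [257. 265.]
0.026 0 [257. 289.]
0.026 0.011 [257. 312.]
0.04 -0.011 [257. 287.]
0.04 0 [257. 313.]
0.04 0.011 [257. 337.]
[216 221  85  89] [257.45043035 265.82515142]
0.026 [0.5618 0.2825 0.026 ] [0.6066 0.2826 0.026 ] [0.5833 0.264  0.026 ] [0.5832 0.3011 0.026 ]
0.03 [0.5599 0.2825 0.03  ] [0.6034 0.2826 0.03  ] [0.5807 0.2646 0.03  ] [0.5807 0.3005 0.03  ]
0.034 [0.558  0.2825 0.034 ] [0.6001 0.2826 0.034 ] [0.5782 0.2651 0.034 ] [0.5781 0.2999 0.034 ]
```

Request:
step_arm(deltas=[[[0,0,-0.01,0,30],[0,0,-0.03,0,30],[0,0,-0.05,0,30],[0,0,0,0,30]]])

```text
time: 3.9
position: [0.5862, 0.2821, 0.1061]
tcp_rot: [[-1.0, -0.0, 0.007], [-0.0, 1.0, 0.003], [-0.007, 0.003, -1.0]]
force: [0.3, -0.6, -1.4]
finger_gap: 0.0351
finger_force: 60.2
```

```bash
python3 - <<'E'
from h import *
s=r.state();print(s['position'],s['finger_gap'],s['finger_force'],s['force'])
c=r.capture('wrist');a=c['image'][180:384,130:390,::-1]
d=r.capture('scene');x,y=proj(d,s['position']).astype(int);b=d['image'][y-40:y+40,x-51:x+51,::-1]
cv2.imwrite('pics/w3.png',np.hstack([cv2.resize(a,(400,314)),cv2.resize(b,(400,314),interpolation=cv2.INTER_CUBIC)]))
E
```

```text
[0.58622982 0.28206081 0.10609963] 0.03509707830833082 60.16136359772645 [ 0.25741798 -0.62646231 -1.36841031]
```

View pics/w3.png

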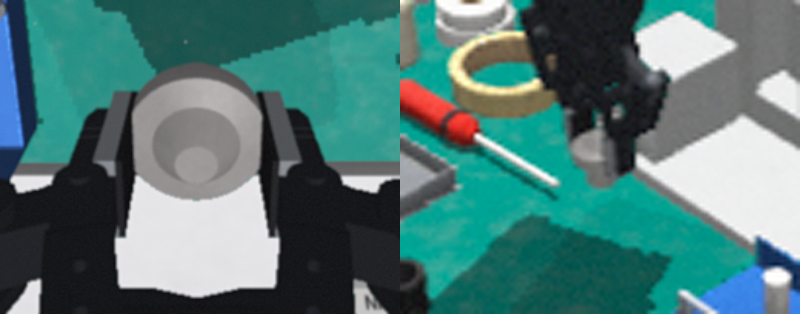

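The picture shows the anvil held upright between the pads. Next I carry it to the large compartment of tray three.

Request:
step_arm(deltas=[[[0.038,-0.0185,0,0,30],[0.038,-0.0185,0,0,30],[0.037,-0.0185,0,0,30],[0,0,0.04,0,30],[0,0,0.03,0,30]]])

```text
time: 4.62
position: [0.4707, 0.2255, 0.0298]
tcp_rot: [[-1.0, -0.0, -0.001], [-0.0, 1.0, -0.0], [0.001, -0.0, -1.0]]
force: [0.7, -0.5, -1.5]
finger_gap: 0.0347
finger_force: 60.2
```

Request:
step_arm(deltas=[[[0,0,0.006,0,30],[0,0,0,0,30]]])

```text
time: 4.88
position: [0.4714, 0.2259, 0.0251]
tcp_rot: [[-1.0, -0.0, -0.001], [-0.0, 1.0, -0.0], [0.001, -0.0, -1.0]]
force: [-0.2, 0.1, -2.3]
finger_gap: 0.0348
finger_force: 60.3
```

Request:
step_arm(deltas=[[[0,0,0.004,0,30],[0,0,0,0,30],[0,0,0,0,30]]])

```text
time: 5.25
position: [0.4717, 0.226, 0.0218]
tcp_rot: [[-1.0, -0.0, 0.001], [-0.0, 1.0, 0.0], [-0.001, 0.0, -1.0]]
force: [-0.4, -1.2, -1.9]
finger_gap: 0.0349
finger_force: 60.3
```

Request:
step_arm(deltas=[[[0,0,0.003,0,30],[0,0,0,0,30],[0,0,0,0,30]]])

```text
time: 5.62
position: [0.4715, 0.2259, 0.0183]
tcp_rot: [[-1.0, -0.0, -0.0], [-0.0, 1.0, 0.0], [0.0, 0.0, -1.0]]
force: [0.7, 0.9, -0.7]
finger_gap: 0.0349
finger_force: 60.3
```

Request:
step_arm(deltas=[[[0,0,0,0,58],[0,0,0,0,58],[0,0,0,0,58],[0,0,-0.03,0,58],[0,0,-0.06,0,58]]])

```text
time: 6.25
position: [0.4707, 0.2256, 0.1078]
tcp_rot: [[-1.0, -0.0, -0.004], [-0.0, 1.0, -0.001], [0.004, -0.001, -1.0]]
force: [0.5, 0.2, 0.1]
finger_gap: 0.049
finger_force: 0.0
```

Request:
step_arm(deltas=[[[0,0,-0.06,0,58],[-0.048,-0.03,-0.02,0,80],[-0.048,-0.03,-0.02,0,80],[-0.048,-0.028,0,0,80],[0,0,0,0,80]]])

```text
time: 6.88
position: [0.6178, 0.1358, 0.2078]
tcp_rot: [[-1.0, 0.003, 0.001], [0.003, 1.0, -0.0], [-0.001, -0.0, -1.0]]
force: [-1.5, 0.8, -0.7]
finger_gap: 0.0682
finger_force: 0.0
```

```bash
python3 - <<'E'
from h import *
s=r.state();print(s['position'])
c=r.capture('wrist');cv2.imwrite('pics/w4.png',c['image'][:,:,::-1])
for n,p in dict(rod=[.62,.138,.066],bush=[.613,.044,.049],tube=[.612,-.035,.084]).items(): print(n,proj(c,p))
E
```

```text
[0.61780585 0.13577992 0.20784547]
rod [259.95521036 171.36400309]
bush [155.4792658  158.53445991]
tube [ 45.02330507 168.72166483]
```

View pics/w4.png

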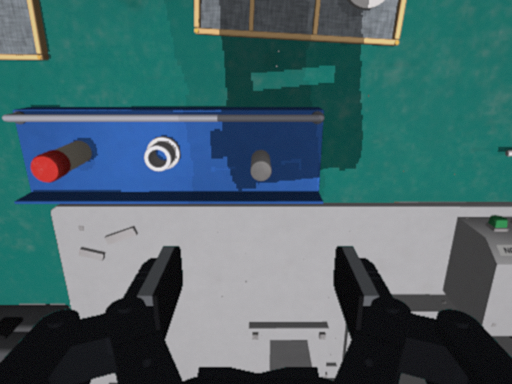

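Rod top is at (261,172), as predicted. Bush ring is near (158,154), the red cap near (49,165), and tray two's far-left corner near (44,57).

```bash
python3 - <<'E'
from h import *
c=r.capture('wrist');hsv=cv2.cvtColor(c['image'],cv2.COLOR_RGB2HSV);H,S,V=[hsv[...,i].astype(int) for i in range(3)]
def box(x0,y0,x1,y1):
    m=np.zeros(H.shape,bool);m[y0:y1,x0:x1]=1;return m
print('rod',ray(c,(261,170.5),.066))
for n,m,z in [('bush',box(135,125,195,182)&(S<80)&(V>140),.049),('tube',box(20,140,100,190)&((H<8)|(H>172))&(S>120),.084)]:
    b=max(blobs(m),key=lambda b:b[0]);cn=max(cv2.findContours(b[3].astype(np.uint8),0,1)[0],key=len)
    (x,y),rad=cv2.minEnclosingCircle(cn);P=ray(c,(x,y),z);print(n,b[2],(x,y),rad,P.round(4),'dia',2*rad/f(c)*np.linalg.norm(P+c['R'].T@c['t']))
print('bushtop manual',ray(c,(157,155),.049)); print('capcentre',ray(c,(47,166.5),.084))
w=(H>12)&(H<28)&(S>80)&(V>120)&box(0,0,60,70)
b=max(blobs(w),key=lambda b:b[0]);p=np.argwhere(b[3])[:,::-1];br=p[np.argmax(p[:,1]+p[:,0])];print(br,ray(c,br,.012))
E
```

```text
rod [0.61719776 0.14004062 0.066     ]
bush [143 139  36  35] (160.00523376464844, 156.6177978515625) 18.067441940307617 [0.6093 0.0494 0.049 ] dia 0.033828590208289135
tube [ 30 153  39  31] (49.0, 167.5) 19.52572250366211 [ 0.6092 -0.0303  0.084 ] dia 0.036634771423442215
bushtop manual [0.60778132 0.04688808 0.049     ]
capcentre [ 0.60832216 -0.03176139  0.084     ]
[41 61] [ 0.52797665 -0.06266815  0.012     ]
```

Request:
step_arm(deltas=[[[0,0.003,0.05,0,80],[0,0,0.05,0,80],[0,0,0.045,0,80],[0,0,0.028,0,80],[0,0,0,0,80]]])

```text
time: 7.6
position: [0.6137, 0.1417, 0.0338]
tcp_rot: [[-1.0, -0.001, -0.004], [-0.001, 1.0, -0.0], [0.004, -0.0, -1.0]]
force: [0.1, 0.1, -0.4]
finger_gap: 0.0685
finger_force: 0.0
```

Request:
step_arm(deltas=[[[0,0,0,0,5],[0,0,0,0,5],[0,0,0,0,5],[0,0,0,0,5],[0,0,0,0,5]]])

```text
time: 8.22
position: [0.616, 0.1411, 0.0367]
tcp_rot: [[-1.0, -0.0, 0.002], [-0.0, 1.0, 0.0], [-0.002, 0.0, -1.0]]
force: [-1.1, 0.1, 6.6]
finger_gap: 0.0166
finger_force: 58.3
```

Request:
step_arm(deltas=[[[0,0,-0.01,0,5],[0,0,-0.035,0,5],[0,0,-0.05,0,5],[0.02,-0.03,0,0,5],[0.0218,-0.0548,0,0,5]]])

```text
time: 8.85
position: [0.5735, 0.0563, 0.1316]
tcp_rot: [[-1.0, -0.003, 0.002], [-0.003, 1.0, 0.0], [-0.002, 0.0, -1.0]]
force: [1.4, -1.7, -0.9]
finger_gap: 0.0163
finger_force: 58.6
```

Request:
step_arm(deltas=[[[0.0218,-0.0548,0,0,5],[0.0218,-0.0548,0,0,5],[0.0218,-0.0548,0,0,5],[0.0218,-0.0548,0,0,5],[0,0,0,0,5]]])

```text
time: 9.48
position: [0.4855, -0.1662, 0.131]
tcp_rot: [[-1.0, 0.005, 0.001], [0.005, 1.0, -0.0], [-0.001, -0.0, -1.0]]
force: [-0.8, 0.1, -0.9]
finger_gap: 0.0161
finger_force: 58.8
```

```bash
python3 - <<'E'
from h import *
s=r.state();print(s['position'],s['finger_gap'],s['force'])
c=r.capture('wrist');cv2.imwrite('pics/w5.png',c['image'][:,:,::-1])
print(proj(c,s['position']-[0,0,.0127]))
E
```

```text
[ 0.48549398 -0.16623459  0.13100141] 0.016057905045815838 [-0.80474532  0.12304419 -0.85009239]
[257.13453636 242.07265245]
```

View pics/w5.png

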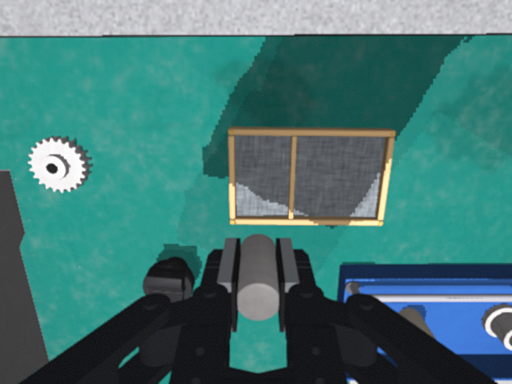

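Tray two's corners show at about (229,129), (396,131), (231,224) and (383,224). The rod is held upright and the V anvil is near (168,285).

```bash
python3 - <<'E'
from h import *
c=r.capture('wrist')
P=[ray(c,p,.012)[:2].round(4) for p in [(229,128.5),(397,130),(231,225),(383,225)]]
print(P,np.mean(P,0),ray(c,(293,132),.011),ray(c,(291.5,220),.011))
E
```

```text
[array([ 0.4472, -0.186 ]), array([ 0.4486, -0.0583]), array([ 0.5281, -0.1867]), array([ 0.5284, -0.0597])] [ 0.488075 -0.122675] [ 0.45019323 -0.13725036  0.011     ] [ 0.52410135 -0.13617822  0.011     ]
```

Request:
step_arm(deltas=[[[-0.0025,0.006,0.04,0,5],[0,0,0.04,0,5],[0,0,0.026,0,5],[0,0,0.004,0,5],[0,0,0,0,5]]])

```text
time: 10.2
position: [0.4897, -0.1564, 0.0209]
tcp_rot: [[-1.0, -0.001, 0.0], [-0.001, 1.0, -0.0], [-0.0, -0.0, -1.0]]
force: [-0.2, -0.9, -0.4]
finger_gap: 0.0164
finger_force: 58.7
```

Request:
step_arm(deltas=[[[0,0,0.003,0,5],[0,0,0,0,5],[0,0,0,0,5]]])

```text
time: 10.58
position: [0.4893, -0.1572, 0.0177]
tcp_rot: [[-1.0, -0.0, 0.001], [-0.0, 1.0, -0.0], [-0.001, -0.0, -1.0]]
force: [-0.9, -0.3, -1.0]
finger_gap: 0.0161
finger_force: 58.7
```

Request:
step_arm(deltas=[[[0,0,0.001,0,5],[0,0,0,0,5],[0,0,0,0,36],[0,0,0,0,36],[0,0,0,0,36]]])

```text
time: 11.2
position: [0.4891, -0.1571, 0.0162]
tcp_rot: [[-1.0, -0.0, -0.0], [-0.0, 1.0, 0.0], [0.0, 0.0, -1.0]]
force: [0.1, 0.3, -0.2]
finger_gap: 0.0306
finger_force: 0.0
```

Request:
step_arm(deltas=[[[0,0,-0.03,0,36],[0,0,-0.06,0,36],[0,0,-0.06,0,80],[-0.043,-0.043,0,0,80],[-0.043,-0.043,0,0,80]]])

```text
time: 11.82
position: [0.5764, -0.244, 0.1681]
tcp_rot: [[-1.0, -0.001, 0.003], [-0.001, 1.0, -0.001], [-0.003, -0.001, -1.0]]
force: [0.7, 0.9, 0.4]
finger_gap: 0.0685
finger_force: 0.0
```

Request:
step_arm(deltas=[[[0,0,-0.03,0,100],[0,0,0,0,100],[0,0,0,0,100]]])

```text
time: 12.2
position: [0.5747, -0.2427, 0.1958]
tcp_rot: [[-1.0, -0.0, -0.001], [-0.0, 1.0, 0.0], [0.001, 0.0, -1.0]]
force: [-0.9, 0.7, -0.3]
finger_gap: 0.0854
finger_force: 0.0
```

```bash
python3 - <<'E'
from h import *
s=r.state();print(s['position'],s['finger_gap'],s['force'])
c=r.capture('wrist');cv2.imwrite('pics/w6.png',c['image'][:,:,::-1])
print(proj(c,[.5751,-.2437,.033]))
E
```

```text
[ 0.57471051 -0.24270218  0.19578633] 0.08535241336904074 [-0.85482451  0.70698275 -0.29793412]
[256.2002964  162.99379431]
```

View pics/w6.png

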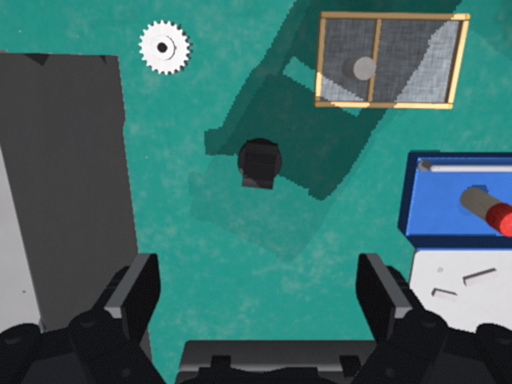

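The rod stands in tray two's narrow compartment near (362,68). The V anvil's flange is centred near (260,160).

```bash
python3 - <<'E'
from h import *
c=r.capture('wrist');V=cv2.cvtColor(c['image'],cv2.COLOR_RGB2HSV)[...,2]
m=np.zeros(V.shape,bool);m[130:195,230:292]=1;m&=V<58
b=max(blobs(m),key=lambda b:b[0]);x,y,w,h=b[2];print(b[0],b[2])
print(ray(c,(x+w/2,y+w/2*.97),.033),ray(c,(x,y+w/2),.033),ray(c,(x+w,y+w/2),.033),'wall',ray(c,(132,240),.0))
E
```

```text
1661 [238 138  44  51]
[ 0.57150729 -0.24012156  0.033     ] [ 0.57216098 -0.26021279  0.033     ] [ 0.57209847 -0.22002399  0.033     ] wall [ 0.67194538 -0.37996443  0.        ]
```

Request:
step_arm(deltas=[[[0.0025,0.0025,0.055,0,100],[0,0,0.055,0,100],[0,0,0.045,0,100],[0,0,0.029,0,100],[0,0,0,0,100]]])

```text
time: 12.92
position: [0.5714, -0.2397, 0.0101]
tcp_rot: [[-1.0, -0.0, -0.004], [-0.0, 1.0, 0.002], [0.004, 0.002, -1.0]]
force: [-0.3, 0.0, -0.7]
finger_gap: 0.0856
finger_force: 0.0
```

Request:
step_arm(deltas=[[[0,0,0,0,30],[0,0,0,0,30],[0,0,0,0,30],[0,0,0,0,30],[0,0,0,0,30]]])

```text
time: 13.55
position: [0.5732, -0.2407, 0.0139]
tcp_rot: [[-1.0, -0.0, 0.002], [-0.0, 1.0, -0.001], [-0.002, -0.001, -1.0]]
force: [-0.8, 1.3, 6.8]
finger_gap: 0.0371
finger_force: 59.2
```

Request:
step_arm(deltas=[[[0,0,-0.01,0,30],[0,0,-0.035,0,30],[0,0,-0.045,0,30],[0.0283,0.0487,0,0,30],[0.0283,0.0487,0,0,30]]])

```text
time: 14.18
position: [0.5152, -0.1423, 0.1033]
tcp_rot: [[-1.0, 0.001, 0.001], [0.001, 1.0, -0.0], [-0.001, -0.0, -1.0]]
force: [0.9, 0.4, -2.9]
finger_gap: 0.0372
finger_force: 60.8
```

Request:
step_arm(deltas=[[[0.0283,0.0487,0,0,30],[0,0,0,0,30],[0,0,0.04,0,30],[0,0,0.04,0,30],[0,0,0,0,30]]])

```text
time: 14.8
position: [0.4873, -0.0947, 0.021]
tcp_rot: [[-1.0, 0.0, -0.003], [0.0, 1.0, 0.001], [0.003, 0.001, -1.0]]
force: [-0.2, 0.4, -2.4]
finger_gap: 0.0373
finger_force: 61.4
```

Target TCP about 0.018; creep, then release.

Request:
step_arm(deltas=[[[0,0,0.003,0,30],[0,0,0,0,30],[0,0,0,0,30]]])

```text
time: 15.18
position: [0.4881, -0.0946, 0.0203]
tcp_rot: [[-1.0, -0.0, 0.002], [-0.0, 1.0, -0.0], [-0.002, -0.0, -1.0]]
force: [-0.8, 0.4, -2.2]
finger_gap: 0.0376
finger_force: 61.4
```

Request:
step_arm(deltas=[[[0,0,0.001,0,30],[0,0,0,0,30],[0,0,0,0,30]]])

```text
time: 15.55
position: [0.4877, -0.0944, 0.0183]
tcp_rot: [[-1.0, -0.0, 0.0], [-0.0, 1.0, 0.0], [-0.0, 0.0, -1.0]]
force: [-0.2, -0.0, -3.2]
finger_gap: 0.037
finger_force: 61.4
```

Request:
step_arm(deltas=[[[0,0,0.001,0,30],[0,0,0,0,30],[0,0,0,0,57],[0,0,0,0,57],[0,0,0,0,57]]])

```text
time: 16.18
position: [0.4877, -0.0945, 0.0172]
tcp_rot: [[-1.0, -0.0, -0.0], [-0.0, 1.0, 0.0], [0.0, 0.0, -1.0]]
force: [0.8, 0.1, -0.1]
finger_gap: 0.0486
finger_force: 0.0
```

Request:
step_arm(deltas=[[[0,0,-0.03,0,57],[0,0,-0.06,0,57],[0,0,-0.06,0,57],[0,0,-0.035,0,70],[-0.04,0.021,0,0,70]]])

```text
time: 16.8
position: [0.5279, -0.0742, 0.2057]
tcp_rot: [[-1.0, 0.002, 0.005], [0.002, 1.0, -0.001], [-0.005, -0.001, -1.0]]
force: [0.5, -0.5, 0.1]
finger_gap: 0.0592
finger_force: 0.0
```

Request:
step_arm(deltas=[[[-0.04,0.021,0,0,70],[-0.041,0.021,0,0,70],[0,0,0,0,70],[0,0,0,0,70]]])

```text
time: 17.3
position: [0.6081, -0.0314, 0.2018]
tcp_rot: [[-1.0, -0.001, -0.001], [-0.001, 1.0, 0.0], [0.001, 0.0, -1.0]]
force: [-0.1, -0.5, -0.3]
finger_gap: 0.0601
finger_force: 0.0
```

```bash
python3 - <<'E'
from h import *
s=r.state();print(s['position'],s['finger_gap'],s['force'])
c=r.capture('wrist');cv2.imwrite('pics/w7.png',c['image'][:,:,::-1])
hsv=cv2.cvtColor(c['image'],cv2.COLOR_RGB2HSV);H,S,V=[hsv[...,i].astype(int) for i in range(3)]
b=max(blobs(((H<8)|(H>172))&(S>120)),key=lambda b:b[0]);x,y,w,h=b[2];print(b[2])
print('cap',ray(c,(x+w/2,y+h-w/2*.97),.084))
m=np.zeros(H.shape,bool);m[120:200,310:400]=1;m&=(S<80)&(V>150)
b=max(blobs(m),key=lambda b:b[0]);print(b[2],b[1],ray(c,b[1],.045))
E
```

```text
[ 0.60809918 -0.03141525  0.20181196] 0.060075353514048066 [-0.13443149 -0.52280501 -0.30648785]
[239 163  28  32]
cap [ 0.61108187 -0.03483142  0.084     ]
[375 128  25   6] [388.22222222 130.55555556] [0.57726507 0.08253157 0.045     ]
```

View pics/w7.png

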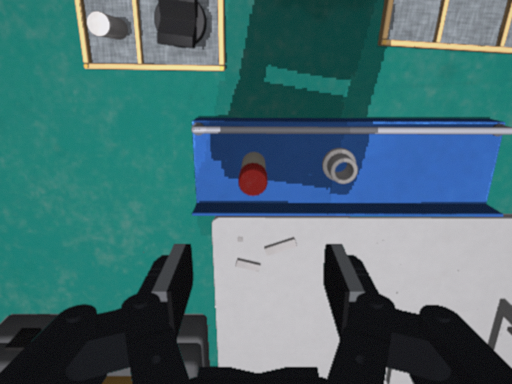

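The picture shows both pieces standing in tray two, the cap top at (253,181) and the bush top at (343,167).

Request:
step_arm(deltas=[[[-0.003,-0.0035,0.05,0,70],[0,0,0.05,0,70],[0,0,0.03,0,70],[0,0,0.012,0,70],[0,0,0,0,70]]])

```text
time: 17.98
position: [0.6115, -0.0353, 0.0605]
tcp_rot: [[-1.0, 0.0, -0.0], [0.0, 1.0, 0.0], [0.0, 0.0, -1.0]]
force: [-1.2, 0.2, 1.1]
finger_gap: 0.0597
finger_force: 0.0
```

Request:
step_arm(deltas=[[[0,0,0,0,12],[0,0,0,0,12],[0,0,0,0,12],[0,0,0,0,12],[0,0,0,0,12]]])

```text
time: 18.6
position: [0.6123, -0.035, 0.0617]
tcp_rot: [[-1.0, -0.0, 0.002], [-0.0, 1.0, -0.0], [-0.002, -0.0, -1.0]]
force: [-1.0, -0.9, 5.9]
finger_gap: 0.022
finger_force: 58.4
```

Request:
step_arm(deltas=[[[0,0,-0.01,0,12],[0,0,-0.03,0,12],[0,0,-0.05,0,12],[0,0,-0.01,0,12],[0.0365,0.0358,0,0,12]]])

```text
time: 19.23
position: [0.5763, -0.0001, 0.1612]
tcp_rot: [[-1.0, 0.002, 0.003], [0.002, 1.0, -0.0], [-0.003, -0.0, -1.0]]
force: [0.3, 1.1, -0.4]
finger_gap: 0.0219
finger_force: 58.8
```

Request:
step_arm(deltas=[[[0.0365,0.0358,0,0,12],[0.0365,0.0358,0,0,12],[0.0365,0.0358,0,0,12],[0,0,0,0,12],[0,0,0,0,12]]])

```text
time: 19.85
position: [0.4661, 0.1082, 0.1605]
tcp_rot: [[-1.0, -0.001, 0.001], [-0.001, 1.0, 0.0], [-0.001, 0.0, -1.0]]
force: [0.5, -0.7, 1.5]
finger_gap: 0.0218
finger_force: 58.8
```

```bash
python3 - <<'E'
from h import *
s=r.state();print(s['position'],s['finger_gap'],s['force'])
c=r.capture('wrist');cv2.imwrite('pics/w8.png',c['image'][:,:,::-1])
for y in (-.088,-.044): print(proj(c,np.array([.4702,.1738,.012])+y*np.array([.06,.998,0])))
E
```

```text
[0.46607907 0.10822308 0.16046139] 0.02178458326006071 [ 0.5094897  -0.65885435  1.50818127]
[231.95270482 165.43290075]
[282.02628275 168.42419495]
```

View pics/w8.png

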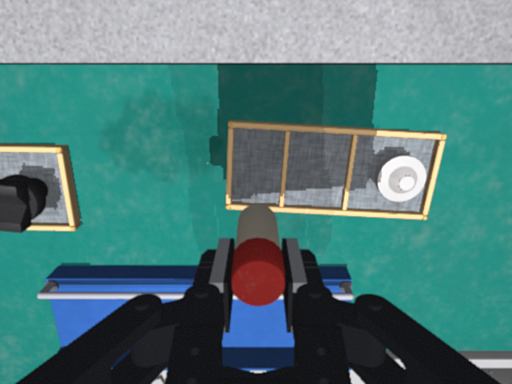

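Compartment walls appear at x = 229 and 284, within 3 px of prediction. The tube is centred over it and the spot anvil stands at (403,178).

Request:
step_arm(deltas=[[[0,0,0.05,0,12],[0,0,0.04,0,12],[0,0,0.02,0,12],[0,0,0.004,0,12],[0,0,0,0,12]]])

```text
time: 20.52
position: [0.4662, 0.1078, 0.0465]
tcp_rot: [[-1.0, 0.0, 0.0], [0.0, 1.0, 0.0], [-0.0, 0.0, -1.0]]
force: [-0.1, -0.2, -0.1]
finger_gap: 0.0216
finger_force: 58.8
```

Request:
step_arm(deltas=[[[0,0,0.003,0,12],[0,0,0,0,12],[0,0,0,0,12]]])

```text
time: 20.9
position: [0.4658, 0.1083, 0.0437]
tcp_rot: [[-1.0, -0.0, 0.001], [-0.0, 1.0, 0.0], [-0.001, 0.0, -1.0]]
force: [-1.1, -1.4, -0.8]
finger_gap: 0.0218
finger_force: 58.8
```

Request:
step_arm(deltas=[[[0,0,0.0015,0,12],[0,0,0,0,12],[0,0,0,0,12]]])

```text
time: 21.28
position: [0.4657, 0.1083, 0.0418]
tcp_rot: [[-1.0, -0.0, 0.0], [-0.0, 1.0, 0.0], [-0.0, 0.0, -1.0]]
force: [0.1, 0.1, -0.2]
finger_gap: 0.0218
finger_force: 58.8
```

Request:
step_arm(deltas=[[[0,0,0.0005,0,38],[0,0,0,0,38],[0,0,0,0,38],[0,0,0,0,38],[0,0,-0.02,0,38]]])

```text
time: 21.9
position: [0.4651, 0.1082, 0.0607]
tcp_rot: [[-1.0, -0.0, -0.002], [-0.0, 1.0, -0.0], [0.002, -0.0, -1.0]]
force: [0.2, -0.1, -0.6]
finger_gap: 0.0325
finger_force: 0.0
```

Request:
step_arm(deltas=[[[0,0,-0.04,0,38],[0,0,-0.06,0,38],[0,0,-0.04,0,70],[-0.048,-0.0207,0,0,70],[-0.048,-0.0207,0,0,70]]])

```text
time: 22.52
position: [0.5629, 0.0665, 0.2025]
tcp_rot: [[-1.0, -0.001, 0.002], [-0.001, 1.0, 0.0], [-0.002, 0.0, -1.0]]
force: [0.7, -0.1, -0.4]
finger_gap: 0.0599
finger_force: 0.0
```

Request:
step_arm(deltas=[[[-0.048,-0.0207,0,0,70],[0,0,0,0,70],[0,0,0,0,70]]])

```text
time: 22.9
position: [0.609, 0.0462, 0.2008]
tcp_rot: [[-1.0, 0.0, -0.001], [0.0, 1.0, 0.0], [0.001, 0.0, -1.0]]
force: [-1.4, 0.6, 0.2]
finger_gap: 0.0599
finger_force: 0.0
```

```bash
python3 - <<'E'
from h import *
s=r.state();print(s['position'],s['finger_gap'],s['force'])
c=r.capture('wrist');cv2.imwrite('pics/w9.png',c['image'][:,:,::-1])
hsv=cv2.cvtColor(c['image'],cv2.COLOR_RGB2HSV);H,S,V=[hsv[...,i].astype(int) for i in range(3)]
x,y=proj(c,[.61,.046,.045]).astype(int);print(x,y)
m=np.zeros(H.shape,bool);m[y-30:y+30,x-30:x+30]=1;m&=~((H>100)&(H<130)&(S>90))
for b in blobs(m): 
    bx=b[2];print(b[0],bx,'topcentre',ray(c,(bx[0]+bx[2]/2,bx[1]+bx[3]/2),.035))
E
```

```text
[0.60897417 0.0462226  0.20083682] 0.05990801186517941 [-1.44033278  0.63730436  0.16993339]
257 165
845 [240 147  34  36] topcentre [0.61199404 0.04593055 0.035     ]
```

View pics/w9.png

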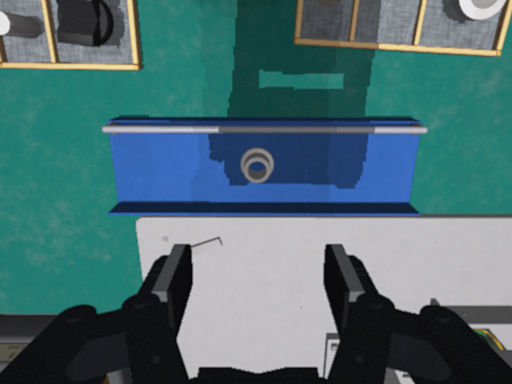

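The bush ring is centred near (258,169), directly below the tool and clear of the rail.

Request:
step_arm(deltas=[[[-0.002,0,0.05,0,70],[0,0,0.05,0,70],[0,0,0.04,0,70],[0,0,0.028,0,70],[0,0,0,0,70]]])

```text
time: 23.58
position: [0.6101, 0.0468, 0.0321]
tcp_rot: [[-1.0, -0.001, -0.004], [-0.001, 1.0, 0.0], [0.004, 0.0, -1.0]]
force: [0.0, -0.3, -0.4]
finger_gap: 0.0601
finger_force: 0.0
```

Request:
step_arm(deltas=[[[0,0,0,0,12],[0,0,0,0,12],[0,0,0,0,12],[0,0,0,0,12],[0,0,0,0,12]]])

```text
time: 24.2
position: [0.6123, 0.0462, 0.0353]
tcp_rot: [[-1.0, -0.0, 0.003], [-0.0, 1.0, -0.0], [-0.003, -0.0, -1.0]]
force: [-2.3, 0.2, 7.7]
finger_gap: 0.0239
finger_force: 58.2
```

Request:
step_arm(deltas=[[[0,0,-0.01,0,12],[0,0,-0.03,0,12],[0,0,-0.05,0,12],[0,0,-0.01,0,12],[0.0358,0.029,0,0,12]]])

```text
time: 24.82
position: [0.5771, 0.0743, 0.1346]
tcp_rot: [[-1.0, 0.002, 0.004], [0.002, 1.0, 0.0], [-0.004, 0.0, -1.0]]
force: [-0.4, 0.7, -1.0]
finger_gap: 0.0235
finger_force: 58.2
```

Request:
step_arm(deltas=[[[0.0358,0.029,0,0,12],[0.0358,0.029,0,0,12],[0.0358,0.028,0,0,12],[0,0,0,0,12],[0,0,0,0,12]]])

```text
time: 25.45
position: [0.469, 0.1611, 0.1335]
tcp_rot: [[-1.0, -0.001, 0.001], [-0.001, 1.0, 0.0], [-0.001, 0.0, -1.0]]
force: [-0.3, 0.1, -0.1]
finger_gap: 0.024
finger_force: 58.2
```

```bash
python3 - <<'E'
from h import *
s=r.state();print(s['position'],s['finger_gap'],s['force'])
c=r.capture('wrist');cv2.imwrite('pics/w10.png',c['image'][:,:,::-1])
E
```

```text
[0.46899034 0.16109903 0.13351857] 0.024006354677382657 [-0.28500831  0.08625298 -0.11241897]
```

View pics/w10.png

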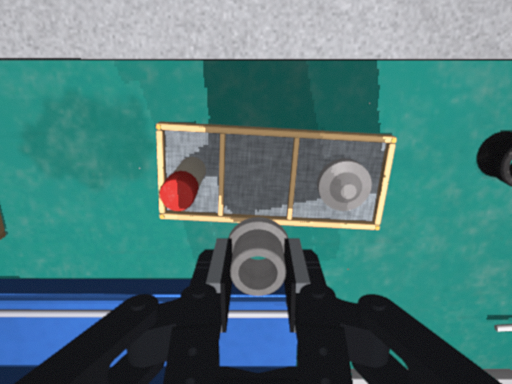

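The tube stands at (180,188), the spot anvil at (345,187), and the middle compartment spans x = 220 to 293 under the bush. Now lowering.

Request:
step_arm(deltas=[[[0,0,0.05,0,12],[0,0,0.04,0,12],[0,0,0.02,0,12],[0,0,0.004,0,12],[0,0,0,0,12]]])

```text
time: 26.12
position: [0.469, 0.1608, 0.0195]
tcp_rot: [[-1.0, 0.001, 0.0], [0.001, 1.0, 0.0], [-0.0, 0.0, -1.0]]
force: [0.6, 0.7, -0.6]
finger_gap: 0.024
finger_force: 58.2
```

Request:
step_arm(deltas=[[[0,0,0.002,0,12],[0,0,0,0,12],[0,0,0,0,12]]])

```text
time: 26.5
position: [0.4686, 0.1612, 0.0177]
tcp_rot: [[-1.0, -0.0, 0.001], [-0.0, 1.0, 0.0], [-0.001, 0.0, -1.0]]
force: [-1.1, -1.3, -0.6]
finger_gap: 0.0242
finger_force: 58.2
```

Request:
step_arm(deltas=[[[0,0,0.002,0,12],[0,0,0,0,12],[0,0,0,0,12]]])

```text
time: 26.88
position: [0.4689, 0.1613, 0.016]
tcp_rot: [[-1.0, -0.0, 0.001], [-0.0, 1.0, 0.0], [-0.001, 0.0, -1.0]]
force: [-0.9, 0.9, 9.7]
finger_gap: 0.0239
finger_force: 60.0
```

Request:
step_arm(deltas=[[[0,0,0,0,38],[0,0,0,0,38],[0,0,0,0,38],[0,0,-0.02,0,38],[0,0,-0.05,0,38]]])

```text
time: 27.5
position: [0.4677, 0.161, 0.0848]
tcp_rot: [[-1.0, -0.0, -0.004], [-0.0, 1.0, -0.001], [0.004, -0.001, -1.0]]
force: [0.8, -0.0, -0.3]
finger_gap: 0.0327
finger_force: 0.0
```

Request:
step_arm(deltas=[[[0,0,-0.06,0,38],[0,0,-0.06,0,38],[-0.05,0,-0.03,0,38],[-0.05,0,0,0,38],[0,0,0,0,38]]])

```text
time: 28.12
position: [0.5706, 0.1609, 0.235]
tcp_rot: [[-1.0, 0.001, 0.001], [0.001, 1.0, 0.0], [-0.001, 0.0, -1.0]]
force: [-0.7, -0.1, -0.7]
finger_gap: 0.0324
finger_force: 0.0
```

```bash
python3 - <<'E'
from h import *
s=r.state();print(s['position'],s['finger_gap'],s['force'])
c=r.capture('wrist')
d=r.capture('scene')['image'][160:330,165:360,::-1]
cv2.imwrite('pics/w11.png',np.hstack([c['image'][:,:,::-1][:200,:400],cv2.resize(d,(400,349),interpolation=cv2.INTER_CUBIC)[60:260]]))
E
```

```text
[0.57063706 0.16085515 0.23498478] 0.0323607116304658 [-0.71027869 -0.08629445 -0.69908276]
```

View pics/w11.png

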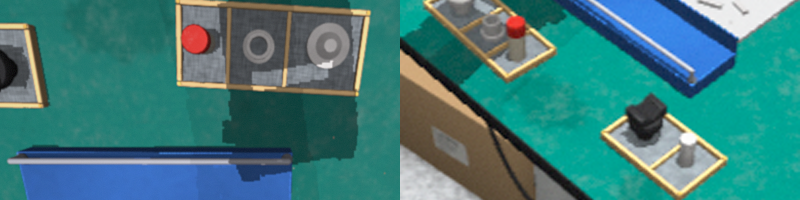

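All five pieces stand upright in their compartments: tube (196,39), bush (259,46) and spot anvil (328,45) in tray three, V anvil and rod in tray two. The arm is clear, so I'm handing in.

```bash
python3 -c "
from cell import r
print(r.finish_job())"
```

```text
the job is handed in; nothing more can be done
None
```

I placed all five pieces upright in their named compartments, never moved the arm near the gear or loupe, and handed the job in at about 28 s; `finish_job()` returned no verdict, so the result rests on my last pictures.

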